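# Tip the parked cover out of its rest and close the paint pan with it

### The arm

A 6-joint arm with a two-finger parallel gripper is mounted at the origin on the work surface; the furniture and walls round the work are solid. World frame = base frame: x ahead of the robot, y to its left, z up, the work surface at z = 0. Lengths are in m, angles in rad, forces in N, time in s.
With the tool pointing down it reaches from about 0.425 to 0.95 m from the base axis. Payload 3.5 kg.
Tool frame: the origin (TCP) lies on the mounting face of the last link; the fingertips stand 173 mm ahead of it and the grasp point (between the pads) lies 155 mm ahead of it; z points along the fingers, y is the direction in which the jaws open and shut (so a half turn about z gives the same grasp; the last joint's range is limited). The gripper opens to 85 mm and grips with 20 to 120 N. Pads are 22 mm wide; open, the fingers measure 114 mm over their backs; the gripper's body (76 mm by 85 mm) begins 54 mm behind the grasp point. The pads swing forward as they close: fully open they stand 13 mm farther back than shut.
Start: joints at [-1.303, 0.286, 1.577, -0, 1.279, -0.15], TCP at [0.274, -0.617, 0.405] pointing down, gripper open.
Joint ranges: [-2.77, 2.77], [-0.9, 2.22], [0.21, 2.48], [-1.53, 4.67], [0.24, 2.81], [-2.84, 2.84]. Speed limits (rad/s): [2.79, 2.79, 3.14, 3.14, 3.14, 3.14].

### API

Orientations are given as [roll, pitch, yaw] about the fixed x, y, z axes, in that order (R = Rz(yaw) Ry(pitch) Rx(roll)).
In Python, from bench import get_state, grab_frame, camera_info, hand_in gives the robot as it stands.
- The arm moves only by the tool send_rows, never from a script. Its argument "increments" is one flat list of numbers, 6 for each row, row after row: the shift along the tool's x, y, z in mm, then the turn, a rotation vector about the tool's x, y, z in degrees. In form: [tx, ty, tz, ax, ay, az, tx, ty, tz, ax, ay, az, ...]. A call has 1 to 5 rows; each row shifts and turns the pose as measured when the row begins, along the tool's axes as they then stand; what a row does not reach is not made up. A row lasts 1/8 s, in which the tool goes at most 62.5 mm and 10.7 degrees, less where a joint would pass 70% of its speed; a pose out of reach is approached as far as the arm can. A call is refused whole if a number of a shift passes 62.5 or a number of a turn 10.7, either way. A call with a gripper value outside its range is refused whole. "fingers" is the opening, from 0 (shut) to 1 (fully open), set as the call begins (left out, the last holds). The fingers move at their own pace and stop on an object; the grip force is fixed at half the most. Time passes only in rows, so rows that do not move let the fingers close. It gives the time, the measured TCP pose, the force and the opening at its end, in the units of the state.
- get_state(): the state, without advancing time (a new reading comes with each control period).
- grab_frame(name): name is "scene" or "top"; returns the picture (420x560x3 uint8, red, green, blue); there is no depth.
- camera_info(name): a dict with "K" (3x3 intrinsics, pixels), "dist_coeffs" ([k1, k2, p1, p2, k3] as OpenCV has them; the pictures are not rectified), "R" (3x3) and "t" (3): a world point X has camera coordinates R X + t. Camera axes: x right, y down, z forward; pixel columns grow to the right and rows downward; lengths in m; the calibration is good to about 2 mm. A picture is of the moment at which its call begins. camera_info takes no time and is no camera call.
- hand_in(): hands the job in, once; it reports no verdict.
The state is a dict: "t": time; "joint_positions": joint angles; "qvel": joint speeds; "joint_torque": joint torques, N m; "position": TCP position; "tcp_rot": TCP orientation; "ft_force": force on the tool from outside, world axes, zero at the start; "ft_torque": the same for the moment, N m; "width": finger opening in m.
Only numpy, scipy, OpenCV 4.12 (cv2) and the standard library are available. Lean on these libraries where they do the work, as an engineer would, in place of code of your own. Each camera call takes 0.05 s, during which the arm holds its last target. There are 200 camera calls.

### The job

Close the open paint pan with the steel cover that lies flush in the dark wooden rest. Press down the cover's end beside the thumb scoop and draw it into the scoop so that the other end tips up and stays up, take the cover by the raised end, and lower it (do not drop it) onto the pan so that its skirt goes over the rim all round and it sits level, then let go. Leave the pan standing upright and do not disturb the pot and the tins standing around.

Things in the scene. Friction and masses are not known exactly. Their poses are not given: they have to be found in the camera images.
- rest: Dark bare wooden block (friction about 0.5) fixed to the worktop; origin on the worktop, z up; x from -70 to +85 mm, 81 mm along y, 43 mm high. Recess open at the top, 53 mm wide, x from -56.5 to +73 mm: a level bed 32 mm high up to x = +8 mm, on which the cover lies, its top flush with the block's; beyond it the thumb scoop, sloping down at 24 degrees to an upright end wall at x = +73 mm
- rest_fulcrum (a point): Middle of the bed's straight edge, 8 mm along +x from the rest's origin, 32 mm high, where the slope into the scoop begins; axes as the rest. Pressed on its +x end the cover tips about this edge, but falls back flush if let go at once, as its weight lies 8 mm to the bed side
- rest_scoop (a point): Point in the open mouth of the thumb scoop (18 mm long beside the cover), 64 mm along +x from the rest's origin, at the height of its top. If the pressed cover is drawn, still pressed, about 20 mm toward +x down the slope, to the end wall, it stays tipped at 24 degrees, the underside of its -x end then about 6 mm and its top 16 mm above the block's top
- cover_mid (a point): Centre, half-way up, of the loose steel cover, a shallow rectangular cap 110 mm along x, 50 along y, 11 high, about 70 g: 4 mm top plate and a skirt all round 7 mm deep, 3 mm thick. z is up out of its top. It starts centred over the rest's origin, axes along the rest's, with 1.5 mm play. It fits the pan either way round; seated, this point is 46.5 mm above the pan's underside
- cover_front (a point): Middle, half-way up, of the cover's -x end face (55 mm from its centre), the end that must tip up. Axes as the cover
- cover_back (a point): Middle, half-way up, of the cover's +x end face, the end beside the scoop that is pressed. Axes as the cover
- pan: Loose open rectangular steel paint pan, 0.5 kg, 99 mm along its x, 39 mm along y, 48 mm high, walls 3 mm, with a 117 x 57 mm foot plate 4 mm thick; origin at the centre of its underside, z up. The cover's skirt passes over its outside with 2.5 mm play on each side
- pan_rim (a point): Centre of the pan's mouth at the height of its rim, 48 mm above its underside. Axes as the pan
- pot: Bystander: tester pot with screw lid, 49 mm across, 60 mm high; origin at the centre of its underside
- tin_large: Bystander: small paint tin, 68 mm across, 62 mm high; origin at the centre of its underside
- tin_little: Bystander: smaller paint tin, 60 mm across, 55 mm high; origin at the centre of its underside
Things that resemble listed ones, but are neither listed nor needed, are in the scene too. Of the things shaped like the part that bears cover_mid, the bare steel one is meant.

How it is judged:
By the outcome, as a careful person would: the job done as asked, in the order asked, and still so for the second after the job is handed in, with the robot touching nothing.
It also fails if it takes over 64 s, if anything falls off the work surface, if the arm or the gripper's body presses on something with over 40 N, if the wrist force passes 120 N, or if a joint passes its speed limit or range.

## Working session

There is one attempt and no reset: what is moved stays moved. The work goes in short steps, Python scripts to look and compute and a tool call to move; the robot and the scene stay as the last step left them, time stands still between calls to the robot, and variables do not carry over. Pictures are saved under pics/ and viewed, about 8 in all and at most 12, crops included, and the job is handed in when it is done.

Besides the shell and the picture viewer there is one more tool, called after "Request:" as name(argument=value, ...), one argument or row to a line, values as JSON. send_rows: Moves the arm, as the interface text tells. Its arguments: {"type":"object","properties":{"increments":{"type":"array"},"fingers":{"type":"number"}},"required":["increments"]}

```bash
ls; mkdir -p pics
python3 - <<'E'
from bench import *
import cv2
for n in("scene","top"):
    f=grab_frame(n); cv2.imwrite(f"pics/{n}0.png",cv2.cvtColor(f,cv2.COLOR_RGB2BGR)); c=camera_info(n)
    print(n,c)
    R=c["R"];import numpy as np;print(-np.array(R).T@np.array(c["t"]))
print(get_state())
E
```

```text
pics
scene {'K': array([[485.23098571,   0.        , 272.78025826],
       [  0.        , 485.23098571, 216.96795132],
       [  0.        ,   0.        ,   1.        ]]), 'dist_coeffs': array([-0.17525828,  0.        ,  0.        ,  0.        ,  0.        ]), 'R': array([[-0.82267094, -0.56815412, -0.02033256],
       [-0.33317104,  0.5107843 , -0.79252536],
       [ 0.46066211, -0.64521337, -0.6094999 ]]), 't': array([0.35103432, 0.2664305 , 0.75096305])}
[0.03161244 0.54788448 0.67600226]
top {'K': array([[440.06454926,   0.        , 279.62459661],
       [  0.        , 440.06454926, 218.46984852],
       [  0.        ,   0.        ,   1.        ]]), 'dist_coeffs': array([-0.0997605,  0.       ,  0.       ,  0.       ,  0.       ]), 'R': array([[-0.00501733, -0.99998335,  0.0028508 ],
       [-0.9974224 ,  0.00480038, -0.0715927 ],
       [ 0.07157782, -0.00320266, -0.99742988]]), 't': array([-0.09555543,  0.49445952,  0.93603755])}
[ 0.42570604 -0.09492962  0.96930391]
{'t': 0.1, 'joint_positions': array([-1.30297462e+00,  2.87118140e-01,  1.57803413e+00,  5.16623094e-05,
        1.27863246e+00, -1.49959818e-01]), 'qvel': array([ 2.31465723e-04, -1.88446228e-03, -4.28425816e-03, -1.47029270e-04,
        8.20519670e-04, -2.43034994e-05]), 'joint_torque': array([ 8.69451433e-04, -4.07295477e+01, -2.93700153e+01, -1.47798628e-04,
        3.40003891e-03,  6.71796997e-06]), 'position': array([ 0.27386498, -0.6166986 ,  0.40345581]), 'tcp_rot': array([-3.13943257e+00, -3.76377216e-04,  4.17766183e-01]), 'ft_force': array([-0.22151579, -0.12637423, -0.4534842 ]), 'ft_torque': array([-0.00808785,  0.04000813,  0.03103453]), 'width': 0.08520975938420396}
```

View pics/scene0.png

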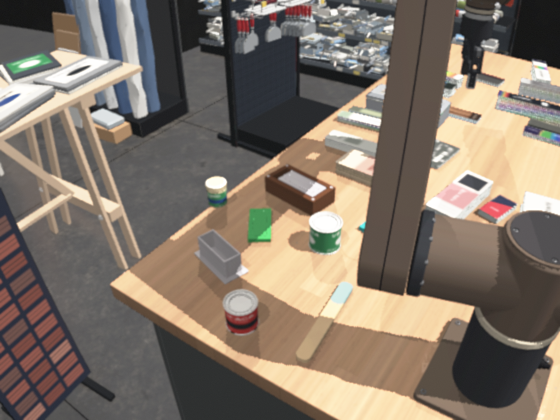

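View pics/top0.png

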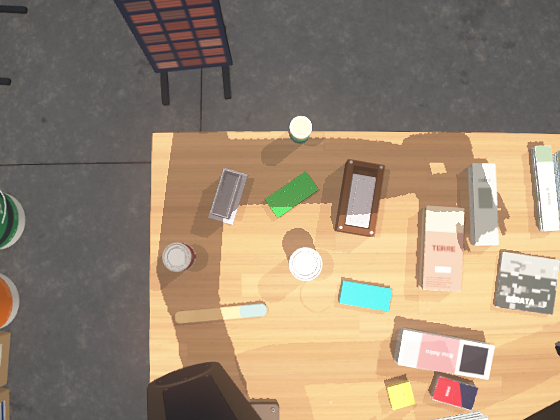

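The top view shows the rest and steel cover at about (360,197), the pan at (228,195), the pot at (300,130) and the tins at (305,263) and (178,257). The green and cyan covers are decoys. I'll zoom in on the rest and pan.

```bash
cat > h.py <<'E'
from bench import *
import cv2, numpy as np
def cast(n,uv,z):
    c=camera_info(n); uv=np.array(uv,float).reshape(-1,1,2)
    p=cv2.undistortPoints(uv,c["K"],np.array(c["dist_coeffs"])).reshape(-1,2)
    d=np.c_[p,np.ones(len(p))]@c["R"]; o=-c["R"].T@c["t"]
    return o+d*((z-o[2])/d[:,2])[:,None]
def proj(n,X):
    c=camera_info(n)
    return cv2.projectPoints(np.array(X,float).reshape(-1,3),cv2.Rodrigues(c["R"])[0],c["t"],c["K"],np.array(c["dist_coeffs"]))[0].reshape(-1,2)
def crop(f,x,y,w,h,s): return cv2.resize(cv2.cvtColor(f[y:y+h,x:x+w],cv2.COLOR_RGB2BGR),None,fx=s,fy=s,interpolation=cv2.INTER_CUBIC)
E
python3 - <<'E'
from h import *
t=grab_frame("top");s=grab_frame("scene")
a=crop(t,195,150,200,100,4);b=crop(s,185,155,160,40*3,4)[:,:]
cv2.imwrite("pics/z1.png",a);cv2.imwrite("pics/z2.png",b)
E
```

```text
(no output)
```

View pics/z1.png

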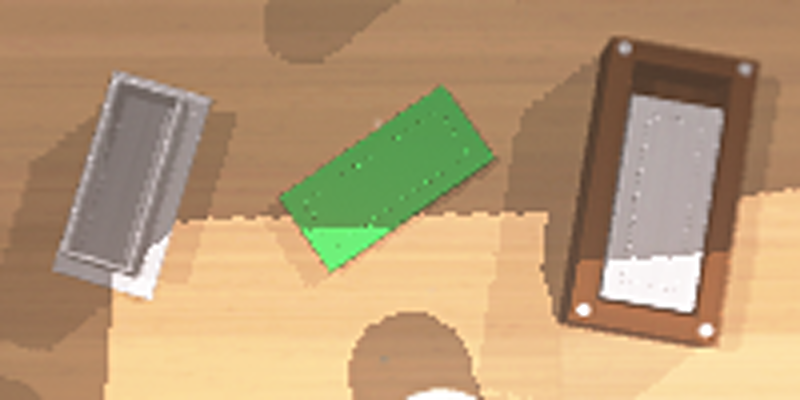

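View pics/z2.png

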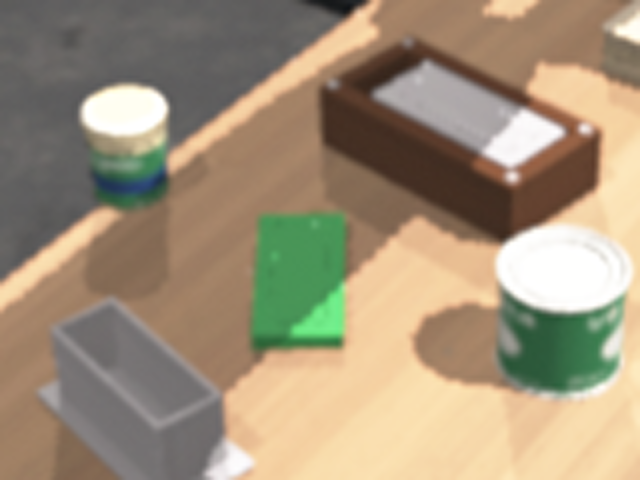

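Run:
```python
from h import *
def P(n,pts,ox,oy,z):
    p=(np.array(pts)+.5)/4-.5+[ox,oy]; X=cast(n,p,z)[:,:2]; m=X.mean(0)
    # long axis toward +x
    r=cv2.minAreaRect((X*1000).astype(np.float32))
    e=[np.linalg.norm(X[i]-X[(i+1)%4]) for i in range(4)]
    l=(X[1]+X[0]-X[2]-X[3]) 
    print(n,m.round(4),'edges',np.round(e,4),'axis deg',np.degrees(np.arctan2(l[1],l[0])).round(1), X.round(4).tolist())
P("top",[(633,96),(723,110),(697,313),(602,298)],195,150,.043)
P("top",[(624,48),(745,69),(706,330),(584,310)],195,150,.043)
P("top",[(120,78),(184,95),(130,270),(64,252)],195,150,.048)
P("scene",[(372,93),(425,60),(565,128),(508,168)],185,155,.043)
P("scene",[(333,85),(408,43),(587,129),(512,176)],185,155,.043)
P("scene",[(55,327),(112,300),(220,392),(158,428)],185,155,.048)
# circles: pot, large, little tops in top image
for n,uv,z in(("pot",(300.5,127),.06),("large",(305,264),.062),("little",(177.5,257),.055)):print(n,cast("top",[uv],z)[0].round(3))
P("top",[(118,72),(212,98),(152,300),(52,270)],195,150,.004)
```

```text
top [ 0.5295 -0.2702] edges [0.0489 0.1097 0.0511 0.1095] axis deg -9.1 [[0.5874, -0.2548], [0.5798, -0.3031], [0.4713, -0.2868], [0.4795, -0.2363]]
top [ 0.5377 -0.271 ] edges [0.0661 0.1418 0.0657 0.1422] axis deg -9.7 [[0.6134, -0.2505], [0.6021, -0.3156], [0.4623, -0.2914], [0.4732, -0.2267]]
top [0.5463 0.0156] edges [0.0353 0.097  0.0362 0.0969] axis deg -17.2 [[0.5973, 0.0183], [0.588, -0.0158], [0.4952, 0.0124], [0.5049, 0.0473]]
scene [ 0.5301 -0.2689] edges [0.0488 0.1103 0.0533 0.1105] axis deg -10.6 [[0.5875, -0.2548], [0.5811, -0.3032], [0.4723, -0.2851], [0.4793, -0.2323]]
scene [ 0.5369 -0.2704] edges [0.0658 0.1416 0.0655 0.1407] axis deg -9.3 [[0.6122, -0.2494], [0.6008, -0.3142], [0.4611, -0.2912], [0.4734, -0.2268]]
scene [0.5457 0.0166] edges [0.0345 0.094  0.0379 0.0964] axis deg -16.8 [[0.5964, 0.0193], [0.5861, -0.0136], [0.4957, 0.012], [0.5046, 0.0488]]
pot [ 0.685 -0.143  0.06 ]
large [ 0.397 -0.15   0.062]
little [0.412 0.115 0.055]
top [0.5459 0.0158] edges [0.0544 0.1168 0.0578 0.1159] axis deg -17.2 [[0.6089, 0.0248], [0.5939, -0.0275], [0.4819, 0.0054], [0.4987, 0.0607]]
```

```bash
cat >> h.py <<'E'
from scipy.spatial.transform import Rotation as Ro
O=np.array([.5298,-.2696]); RY=np.radians(-9.5); PO=np.array([.546,.016]); PY=np.radians(-17.1)
def loc(o,yaw,x,y,z): return np.array([o[0]+x*np.cos(yaw)-y*np.sin(yaw),o[1]+x*np.sin(yaw)+y*np.cos(yaw),z])
def go(p,yaw,n,pitch=0,tool=.173):
    """point `tool` ahead of TCP to p; pitch>0 leans tool z toward -x(tool x); prints n rows"""
    s=get_state(); R0=Ro.from_euler('xyz',s["tcp_rot"]); p0=s["position"]
    R1=Ro.from_euler('z',yaw)*Ro.from_euler('x',np.pi)*Ro.from_euler('y',pitch)
    p1=p-R1.apply([0,0,tool]); dr=(R0.inv()*R1).as_rotvec()/n
    print("tip now",(p0+R0.apply([0,0,tool])).round(4),"F",s["ft_force"].round(1),"w",s["width"].round(4),"t",s["t"])
    print("TCP",p1.round(4)); st=Ro.from_rotvec(dr); R=R0
    for i in range(n):
        print([*np.round(R.inv().apply((p1-p0)/n)*1000,1),*np.round(np.degrees(dr),1)]); R=R*st
E
python3 -c "
from h import *
go(loc(O,RY,38,0,0)*[1,1,0]*0+loc(O,RY,.038,0,.20),RY,10)"
```

```text
Traceback (most recent call last):
  File "h.py", line 20, in go
    print("tip now",(p0+R0.apply([0,0,tool])).round(4),"F",s["ft_force"].round(1),"w",s["width"].round(4),"t",s["t"])
                                                                                      ^^^^^^^^^^^^^^^^
AttributeError: 'float' object has no attribute 'round'
```

```bash
sed -i 's/s\["width"\].round(4)/round(s["width"],4)/' h.py
python3 -c "
from h import *
go(loc(O,RY,.038,0,.20),RY,10)"
```

```text
tip now [ 0.2738 -0.6165  0.2308] F [ 0.  -0.1 -0.4] w 0.0857 t 0.2
TCP [ 0.5673 -0.2759  0.373 ]
[np.float64(40.6), np.float64(-19.3), np.float64(3.1), np.float64(-0.0), np.float64(0.0), np.float64(3.3)]
[np.float64(39.5), np.float64(-21.6), np.float64(3.1), np.float64(-0.0), np.float64(0.0), np.float64(3.3)]
[np.float64(38.1), np.float64(-23.9), np.float64(3.1), np.float64(-0.0), np.float64(0.0), np.float64(3.3)]
[np.float64(36.7), np.float64(-26.0), np.float64(3.1), np.float64(-0.0), np.float64(0.0), np.float64(3.3)]
[np.float64(35.1), np.float64(-28.1), np.float64(3.1), np.float64(-0.0), np.float64(0.0), np.float64(3.3)]
[np.float64(33.4), np.float64(-30.1), np.float64(3.1), np.float64(-0.0), np.float64(0.0), np.float64(3.3)]
[np.float64(31.6), np.float64(-32.0), np.float64(3.1), np.float64(-0.0), np.float64(0.0), np.float64(3.3)]
[np.float64(29.7), np.float64(-33.8), np.float64(3.1), np.float64(-0.0), np.float64(0.0), np.float64(3.3)]
[np.float64(27.6), np.float64(-35.5), np.float64(3.1), np.float64(-0.0), np.float64(0.0), np.float64(3.3)]
[np.float64(25.5), np.float64(-37.0), np.float64(3.1), np.float64(-0.0), np.float64(0.0), np.float64(3.3)]
```

Request:
send_rows(
  increments=[40,-19,0,0,0,3.3,40,-22,0,0,0,3.3,38,-24,0,0,0,3.3,37,-26,0,0,0,3.3,35,-28,0,0,0,3.3],
  fingers=0,
)

```text
t: 0.82
position: [0.4225, -0.4443, 0.4021]
tcp_rot: [-3.138, 0.001, 0.114]
ft_force: [0.1, 0.6, -0.6]
width: 0.0003
```

Request:
send_rows(
  increments=[33,-30,0,0,0,3.3,32,-32,0,0,0,3.3,30,-34,0,0,0,3.3,28,-36,0,0,0,3.3,25,-37,0,0,0,3.3],
)

```text
t: 1.45
position: [0.576, -0.269, 0.4016]
tcp_rot: [-3.138, 0.003, -0.184]
ft_force: [0.4, -1.2, -0.4]
width: -0.0002
```

```bash
sed -i 's/print(\[\*np.round(R.inv.*$/print(*np.round(R.inv().apply((p1-p0)\/n)*1000,1),*np.round(np.degrees(dr),1)); R=R*st/' h.py
python3 -c "
from h import *
go(loc(O,RY,.038,0,.06),RY,6)"
```

```text
tip now [ 0.5756 -0.2684  0.2286] F [ 0.4 -1.2 -0.4] w -0.0002 t 1.45
TCP [ 0.5673 -0.2759  0.233 ]
-1.1 1.5 28.1 -0.0 0.0 -0.2
-1.2 1.5 28.1 -0.0 0.0 -0.2
-1.2 1.4 28.1 -0.0 0.0 -0.2
-1.2 1.4 28.1 -0.0 0.0 -0.2
-1.2 1.4 28.1 -0.0 0.0 -0.2
-1.2 1.4 28.1 -0.0 0.0 -0.2
```

Request:
send_rows(
  increments=[-2,2,40,0,0,-0.2,-2,2,40,0,0,-0.2,-1,2,40,0,0,-0.2,-1,2,35,0,0,-0.2,-1,1,13,0,0,-0.2],
)

```text
t: 2.08
position: [0.5704, -0.2724, 0.231]
tcp_rot: [-3.14, -0.002, -0.16]
ft_force: [-0.6, -0.2, -0.6]
width: 0.0001
```

Run:
```python
from h import *
go(loc(O,RY,.038,0,.044),RY,1)
t=grab_frame("top");s=grab_frame("scene")
cv2.imwrite("pics/a1.png",np.hstack([crop(t,320,140,80,100,5),crop(s,255,150,90,112,5)[:500,:400]]))
```

```text
tip now [ 0.5708 -0.2722  0.058 ] F [-0.6 -0.2 -0.6] w 0.0001 t 2.075
TCP [ 0.5673 -0.2759  0.217 ]
-2.6 3.9 14.0 -0.1 -0.1 0.4
```

View pics/a1.png

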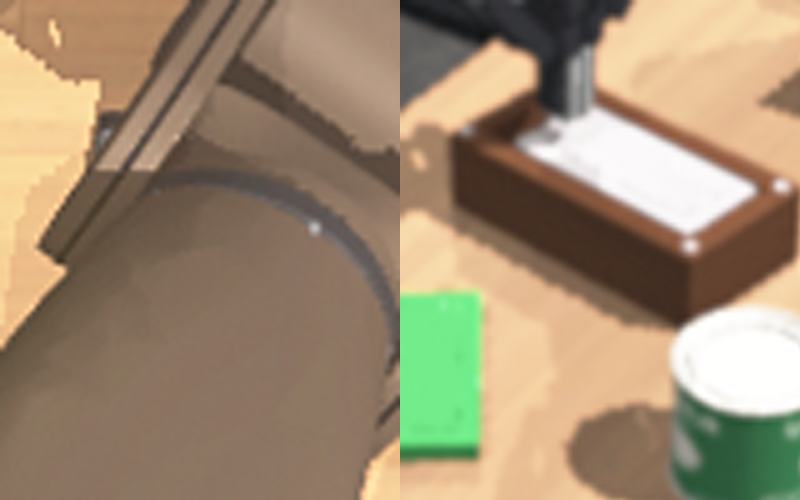

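The fingers hover above the cover's scoop end, with the scoop visible at (525,120). Next I approach and press.

Request:
send_rows(
  increments=[-3,4,10,0,0,0.4,0,0,4,0,0,0,0,0,3,0,0,0],
)

```text
t: 2.55
position: [0.5684, -0.2776, 0.2188]
tcp_rot: [3.139, -0.011, -0.168]
ft_force: [0.8, -0.1, 0.0]
width: 0.0
```

Request:
send_rows(
  increments=[0,0,4,0,0,0,0,0,4,0,0,0],
)

```text
t: 2.8
position: [0.569, -0.2778, 0.2117]
tcp_rot: [3.138, -0.013, -0.168]
ft_force: [0.3, 0.0, 0.4]
width: 0.0001
```

Run:
```python
from h import *
go(loc(O,RY,.038,0,.036),RY,1)
```

```text
tip now [ 0.5712 -0.2788  0.0387] F [0.3 0.  0.4] w 0.0001 t 2.8
TCP [ 0.5673 -0.2759  0.209 ]
-2.1 -1.7 2.7 0.2 -0.8 -0.1
```

Request:
send_rows(
  increments=[-2,-1,3,0,-0.8,0,0,0,3,0,0,0],
)

```text
t: 3.05
position: [0.568, -0.2769, 0.2075]
tcp_rot: [3.137, -0.0, -0.167]
ft_force: [-1.7, 1.2, 13.1]
width: 0.0001
```

Request:
send_rows(
  increments=[0,0,3,0,0,0,0,0,3,0,0,0],
)

```text
t: 3.3
position: [0.5699, -0.2777, 0.2063]
tcp_rot: [3.135, -0.005, -0.167]
ft_force: [-1.3, 0.9, 7.0]
width: -0.0002
```

Run:
```python
from h import *
go(loc(O,RY,.038,0,.034),RY,1)
```

```text
tip now [ 0.5707 -0.279   0.0334] F [-1.3  0.9  7. ] w -0.0002 t 3.3
TCP [ 0.5673 -0.2759  0.207 ]
-2.9 -1.4 -0.7 0.4 -0.3 -0.1
```

Request:
send_rows(
  increments=[4,0,5,0,0,0,4,0,5,0,0,0],
)

```text
t: 3.55
position: [0.5796, -0.2797, 0.2017]
tcp_rot: [3.134, -0.009, -0.167]
ft_force: [-2.2, 2.4, 9.7]
width: 0.0002
```

Run:
```python
from h import *
go(loc(O,RY,.056,0,.026),RY,1)
s=grab_frame("scene")
cv2.imwrite("pics/a2.png",crop(s,255,150,90,90,6))
```

```text
tip now [ 0.5809 -0.2813  0.0287] F [-2.2  2.4  9.7] w 0.0002 t 3.55
TCP [ 0.585  -0.2788  0.199 ]
5.2 -1.8 2.7 0.4 -0.5 -0.1
```

View pics/a2.png

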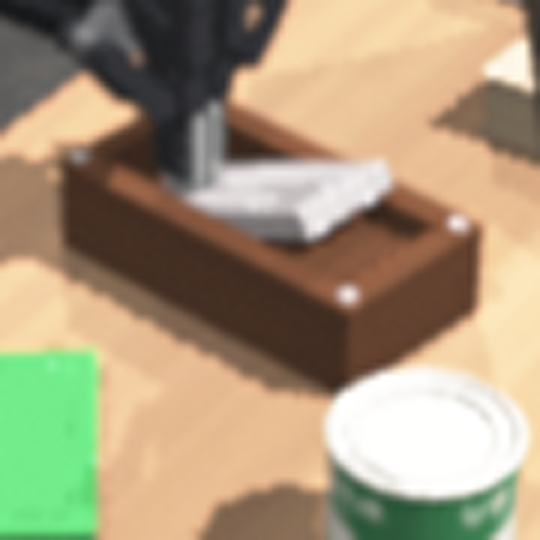

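The cover has tipped and is following the finger; its raised end shows at about (345,200). I'll keep drawing it to the wall.

Request:
send_rows(
  increments=[4,-0.5,5,0,-0.4,0,3,0,4.5,0,0,0],
)

```text
t: 3.85
position: [0.589, -0.2815, 0.1976]
tcp_rot: [3.131, -0.006, -0.166]
ft_force: [-1.5, 1.6, 8.7]
width: -0.0002
```

Request:
send_rows(
  increments=[3,0,4,0,0,0],
)

```text
t: 3.98
position: [0.592, -0.2824, 0.1965]
tcp_rot: [3.131, -0.0, -0.165]
ft_force: [-17.8, 5.8, 25.1]
width: 0.0001
```

Run:
```python
from h import *
go(loc(O,RY,.058,0,.026),RY,1)
```

```text
tip now [ 0.5918 -0.2841  0.0235] F [-17.8   5.8  25.1] w 0.0001 t 3.975
TCP [ 0.587  -0.2792  0.199 ]
-5.5 -2.3 -2.5 0.6 -0.0 0.0
```

Request:
send_rows(
  increments=[0,0,-4,0,0,0,0,0,-10,0,0,0,0,0,-40,0,0,0,-10,0,-50,0,0,0,-10,0,-20,0,0,0],
  fingers=0,
)

```text
t: 4.6
position: [0.5718, -0.2772, 0.3219]
tcp_rot: [3.134, 0.005, -0.165]
ft_force: [0.1, -0.1, 0.3]
width: 0.0003
```

Run:
```python
from h import *
go(loc(O,RY,-.035,0,.12),RY,3)
s=grab_frame("scene");t=grab_frame("top")
cv2.imwrite("pics/a3.png",np.hstack([crop(s,255,150,90,90,5),crop(t,330,150,70,90,5)]))
```

```text
tip now [ 0.5708 -0.2784  0.1489] F [ 0.1 -0.1  0.3] w 0.0003 t 4.6
TCP [ 0.4953 -0.2638  0.293 ]
-25.9 -0.3 9.8 0.2 0.1 0.0
-25.9 -0.2 9.7 0.2 0.1 0.0
-25.9 -0.2 9.7 0.2 0.1 0.0
```

View pics/a3.png

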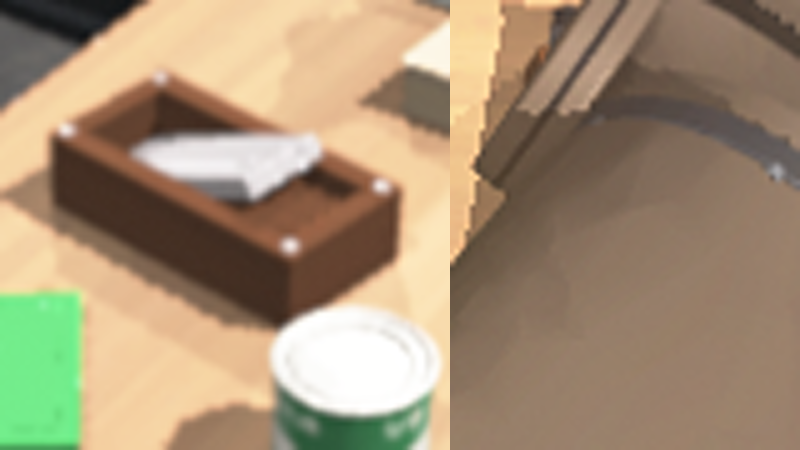

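Run:
```python
from h import *
p=np.array([(250,178),(318,134),(245,200)])/5-.4+[255,150]
for z in(.059,.057):
  X=cast("scene",p,z)[:,:2]-O; c,s=np.cos(RY),np.sin(RY); print(z,(X@np.array([[c,-s],[s,c]])).round(4))
X=cast("scene",p,.049)[:,:2]-O;print((X@np.array([[c,-s],[s,c]])).round(4)[2])
print(proj("scene",[loc(O,RY,-.0275,y,.059) for y in(-.025,.025)]))
```

```text
0.059 [[-0.0292  0.0225]
 [-0.0284 -0.0269]
 [-0.0393  0.0374]]
0.057 [[-0.0273  0.0202]
 [-0.0264 -0.0294]
 [-0.0374  0.0352]]
[-0.0298  0.0262]
[[317.38146208 176.59233566]
 [303.28969391 185.36683448]]
```

Tipped and stable; the raised end measures at local x ≈ -28 mm, as predicted. Next I open the fingers to about 61 mm and straddle it.

Request:
send_rows(
  increments=[-26,0,5,0.2,0,0,-26,0,5,0.2,0,0,-12,0,10,0.2,0,0,0,0,20,0,0,0,0,0,5,0,0,0],
  fingers=0.72,
)

```text
t: 5.32
position: [0.5062, -0.2655, 0.2704]
tcp_rot: [-3.136, 0.008, -0.165]
ft_force: [0.7, 0.1, -0.2]
width: 0.0617
```

Run:
```python
from h import *
go(loc(O,RY,-.020,-.001,.060),RY,3)
```

```text
tip now [ 0.505  -0.2644  0.0974] F [ 0.7  0.1 -0.2] w 0.0617 t 5.325
TCP [ 0.5099 -0.2673  0.233 ]
1.4 0.5 12.5 -0.1 0.2 0.0
1.4 0.4 12.5 -0.1 0.2 0.0
1.3 0.4 12.5 -0.1 0.2 0.0
```

Request:
send_rows(
  increments=[2,1,13,0,0.3,0,2,1,12,0,0.2,0,1,0,6,0,0,0],
)

```text
t: 5.7
position: [0.5118, -0.2686, 0.2371]
tcp_rot: [-3.136, -0.002, -0.165]
ft_force: [0.1, 0.4, 0.1]
width: 0.0612
```

Run:
```python
from h import *
go(loc(O,RY,-.020,-.001,.049),RY,2)
s=grab_frame("scene")
cv2.imwrite("pics/a4.png",crop(s,255,130,100,100,6))
```

```text
tip now [ 0.5122 -0.2677  0.0641] F [0.1 0.4 0.1] w 0.0612 t 5.7
TCP [ 0.5099 -0.2673  0.222 ]
-1.0 -0.4 7.6 -0.2 -0.1 0.0
-1.0 -0.5 7.6 -0.2 -0.1 0.0
```

View pics/a4.png

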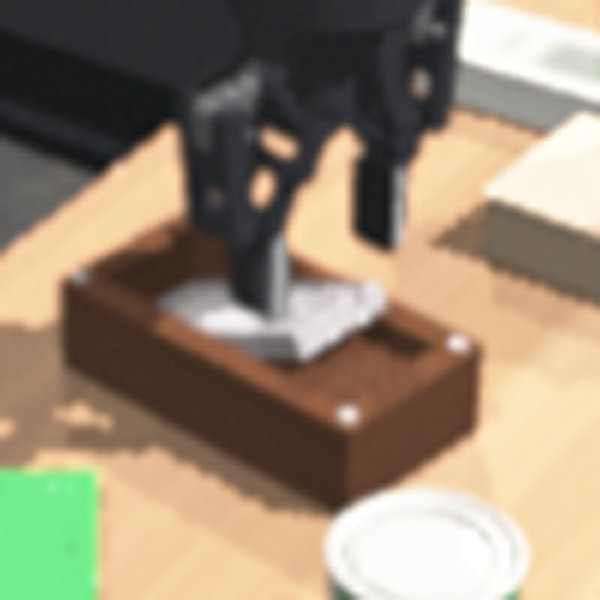

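The fingers straddle the raised end, the near one at about (262,310). Now I feel down to the block top.

Request:
send_rows(
  increments=[-2,-1,8,-0.3,0,0,0,0,8,0,0,0,0,0,5,0,0,0],
)

```text
t: 6.12
position: [0.5102, -0.2672, 0.215]
tcp_rot: [3.141, -0.003, -0.165]
ft_force: [0.1, 0.1, 0.6]
width: 0.0612
```

Request:
send_rows(
  increments=[0,0,3,0,0,0],
)

```text
t: 6.25
position: [0.5101, -0.2671, 0.2117]
tcp_rot: [3.141, -0.002, -0.165]
ft_force: [0.5, 0.3, -0.5]
width: 0.0617
```

Request:
send_rows(
  increments=[0,0,3,0,0,0],
)

```text
t: 6.38
position: [0.5106, -0.2674, 0.2109]
tcp_rot: [-3.141, -0.0, -0.165]
ft_force: [-9.0, 6.6, 24.1]
width: 0.0616
```

Request:
send_rows(
  increments=[0,0,-5,0,0,0,0,0,0,0,0,0],
)

```text
t: 6.62
position: [0.511, -0.2678, 0.2172]
tcp_rot: [3.141, -0.002, -0.165]
ft_force: [0.5, -0.3, -0.1]
width: 0.0612
```

Request:
send_rows(
  increments=[0,0,0,0,0,0,0,0,0,0,0,0,0,0,0,0,0,0,0,0,0,0,0,0],
  fingers=0.4,
)

```text
t: 7.12
position: [0.5109, -0.2678, 0.2173]
tcp_rot: [3.141, -0.002, -0.165]
ft_force: [-0.2, 0.2, 1.7]
width: 0.0485
```

Request:
send_rows(
  increments=[0,0,0,0,0,0,-1,0,-3,0,0,0,-2,0,-8,0,0,0,-2,0,-15,0,0,0,0,0,-20,0,0,0],
  fingers=0,
)

```text
t: 7.75
position: [0.5045, -0.2661, 0.2626]
tcp_rot: [-3.139, 0.004, -0.165]
ft_force: [0.1, -0.9, -1.9]
width: 0.0482
```

Request:
send_rows(
  increments=[0,0,-30,0,0,0,0,0,-40,0,0,0,0,0,0,0,0,0],
)

```text
t: 8.12
position: [0.5046, -0.2664, 0.3395]
tcp_rot: [3.141, -0.002, -0.165]
ft_force: [-0.5, -0.7, -1.1]
width: 0.0482
```

Run:
```python
from h import *
go(loc(O,RY,-.020,-.001,.060),RY,3)
s=grab_frame("scene");t=grab_frame("top")
cv2.imwrite("pics/a5.png",np.hstack([crop(s,235,70,120,120,5),crop(t,330,120,40,120,5)]))
```

```text
tip now [ 0.5049 -0.2666  0.1665] F [-0.5 -0.7 -1.1] w 0.0482 t 8.125
TCP [ 0.5099 -0.2673  0.233 ]
1.7 -0.0 35.5 0.0 -0.0 0.0
1.7 -0.0 35.5 0.0 -0.0 0.0
1.8 -0.0 35.5 0.0 -0.0 0.0
```

View pics/a5.png

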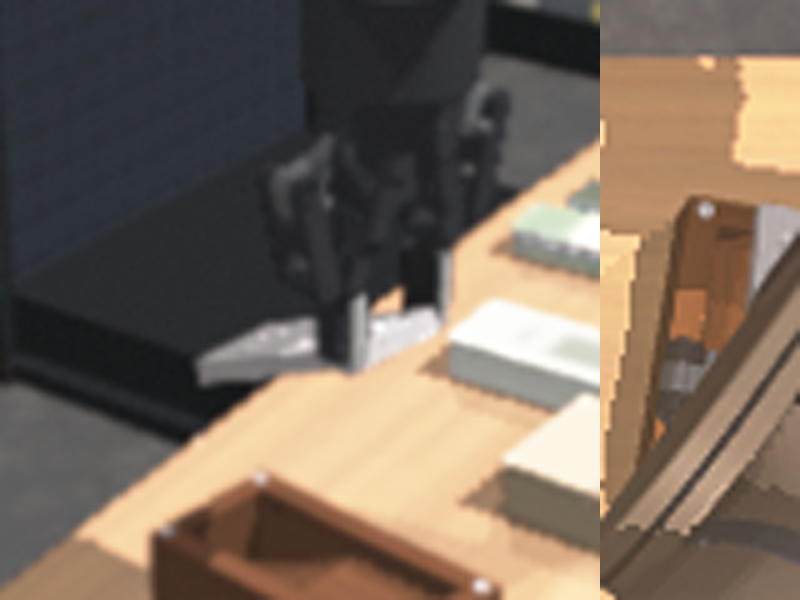

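The cover is held, still tipped. Next I carry it over the pan, levelling it with a 24° tool pitch.

```bash
cat >> h.py <<'E'
V=np.array([.0392,0,.1857]); TILT=np.radians(24)
def gov(p,yaw,n,pitch=TILT,v=None):
    v=V if v is None else v
    s=get_state(); R0=Ro.from_euler('xyz',s["tcp_rot"]); p0=s["position"]
    R1=Ro.from_euler('z',yaw)*Ro.from_euler('x',np.pi)*Ro.from_euler('y',pitch)
    p1=p-R1.apply(v); dr=(R0.inv()*R1).as_rotvec()/n
    print("mid now",(p0+R0.apply(v)).round(4),"TCP",p1.round(4),"F",s["ft_force"].round(1),"w",round(s["width"],4),"t",s["t"],"q",s["joint_positions"].round(2))
    R=R0; st=Ro.from_rotvec(dr)
    for i in range(n): print(*np.round(R.inv().apply((p1-p0)/n)*1000,1),*np.round(np.degrees(dr),1)); R=R*st
E
python3 -c "
from h import *
gov(loc(PO,PY,0,0,.14),PY,10)"
```

```text
mid now [ 0.5413 -0.2713  0.149 ] TCP [0.4396 0.0487 0.2937] F [-0.9  0.5 -2. ] w 0.0484 t 8.225 q [-0.66  0.12  1.9   0.    1.12  1.07]
-11.5 -29.9 4.3 -0.2 2.4 0.8
-12.0 -29.8 3.7 -0.2 2.4 0.8
-12.5 -29.7 3.1 -0.2 2.4 0.8
-13.0 -29.5 2.4 -0.2 2.4 0.8
-13.5 -29.3 1.8 -0.2 2.4 0.8
-14.0 -29.2 1.1 -0.2 2.4 0.8
-14.4 -29.0 0.4 -0.2 2.4 0.8
-14.8 -28.8 -0.3 -0.2 2.4 0.8
-15.1 -28.6 -1.0 -0.2 2.4 0.8
-15.4 -28.4 -1.7 -0.2 2.4 0.8
```

Request:
send_rows(
  increments=[-11,-30,4,0,2.4,0.8,-12,-30,4,0,2.4,0.8,-12,-30,3,-0.2,2.4,0.8,-13,-30,2,-0.2,2.4,0.8,-13,-29,2,-0.2,2.4,0.8],
)

```text
t: 8.85
position: [0.4698, -0.1038, 0.3059]
tcp_rot: [-3.137, -0.194, -0.244]
ft_force: [-0.5, 0.2, -0.2]
width: 0.0482
```

Request:
send_rows(
  increments=[-14,-29,1,-0.2,2.4,0.8,-14,-29,0,-0.2,2.4,0.8,-15,-29,0,-0.2,2.4,0.8,-15,-29,-1,-0.2,2.4,0.8,-15,-28,-2,-0.2,2.4,0.8],
)

```text
t: 9.48
position: [0.4339, 0.0599, 0.2782]
tcp_rot: [-3.132, -0.389, -0.322]
ft_force: [0.4, -0.3, -0.0]
width: 0.048
```

```bash
python3 -c "
from h import *
gov(loc(PO,PY,0,0,.10),PY,3)"
```

```text
mid now [0.5357 0.0278 0.1212] TCP [0.4396 0.0487 0.2537] F [ 0.4 -0.3 -0. ] w 0.048 t 9.475 q [-0.08 -0.16  2.3  -0.14  0.62  1.91]
-0.3 3.0 8.7 -0.0 0.6 -0.4
-0.5 3.0 8.6 -0.0 0.6 -0.4
-0.6 3.0 8.6 -0.0 0.6 -0.4
```

Request:
send_rows(
  increments=[0,4,9,0,0.6,-0.4,0,4,6,0,0.6,-0.4,0,2,4,0,0.6,-0.4],
)

```text
t: 9.85
position: [0.4358, 0.0486, 0.256]
tcp_rot: [3.139, -0.414, -0.294]
ft_force: [0.3, 0.8, -1.0]
width: 0.0485
```

Run:
```python
from h import *
gov(loc(PO,PY,0,0,.08),PY,3)
s=grab_frame("scene");t=grab_frame("top")
cv2.imwrite("pics/a6.png",np.hstack([crop(s,170,180,100,110,5),crop(t,205,150,60,110,5)]))
```

```text
mid now [0.5415 0.0161 0.1017] TCP [0.4396 0.0487 0.2337] F [ 0.3  0.8 -1. ] w 0.0485 t 9.85 q [-0.11 -0.12  2.32 -0.15  0.54  1.87]
-1.9 -0.4 7.3 0.0 0.1 0.1
-1.9 -0.4 7.3 0.0 0.1 0.1
-1.9 -0.4 7.3 0.0 0.1 0.1
```

View pics/a6.png

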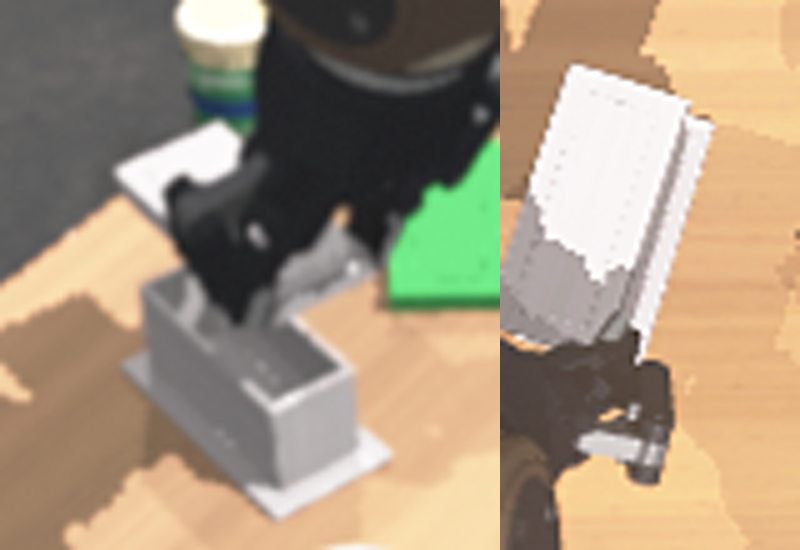

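```bash
cat >> h.py <<'E'
def tri(a,b):
    P=[];
    for n,uv in(("top",a),("scene",b)):
        c=camera_info(n);P.append((np.c_[c["R"],c["t"]],cv2.undistortPoints(np.array(uv,float).reshape(-1,1,2),c["K"],np.array(c["dist_coeffs"])).reshape(-1,2).T))
    X=cv2.triangulatePoints(P[0][0],P[1][0],P[0][1],P[1][1]);return (X[:3]/X[3]).T
def plocal(X,o=None):
    o=PO if o is None else o; d=X[:,:2]-o;c,s=np.cos(PY),np.sin(PY);return np.c_[d@np.array([[c,-s],[s,c]]),X[:,2]]
E
python3 - <<'E'
from h import *
T=np.array([(70,63),(190,100)])/5-.4+[205,150]; S=np.array([(115,172),(222,122)])/5-.4+[170,180]
X=tri(T,S);print(X.round(4),plocal(X).round(4)); d=X[1]-X[0];print("end edge normal yaw",np.degrees(np.arctan2(d[1],d[0]))+90,np.linalg.norm(d))
s=get_state();R=Ro.from_euler('xyz',s["tcp_rot"]);
e=[s["position"]+R.apply(V+Ro.from_euler('y',-TILT).apply([.055,y,-.0055])) for y in(-.025,.025)]
print("predicted",np.round(e,4))
T=np.array([(110,345),(212,125)])/5-.4+[205,150]
E2=cast("top",np.array([(190,100),(128,290)])/5-.4+[205,150],.107);d=E2[0]-E2[1];print("side yaw",np.degrees(np.arctan2(d[1],d[0])))
r=cast("scene",np.array([(145,287),(275,409),(355,373)])/5-.4+[170,180],.048);print("rim",plocal(r).round(4))
E
```

```text
[[ 0.6002  0.0229  0.1061]
 [ 0.5849 -0.0249  0.1071]] [[ 0.0497  0.0226  0.1061]
 [ 0.0492 -0.0276  0.1071]]
end edge normal yaw -17.67475999931989 0.05021288090552892
predicted [[ 0.6013  0.0239  0.1069]
 [ 0.5867 -0.0239  0.107 ]]
side yaw -17.81661345117843
rim [[ 0.0452  0.0187  0.048 ]
 [-0.0492  0.0181  0.048 ]
 [-0.0519 -0.0175  0.048 ]]
```

Triangulation puts the cover's far corners within 2 mm of the model, level, with yaw -17.7°. It needs about +5 mm x and +2 mm y.

Request:
send_rows(
  increments=[-3,-1,11,0,0,0,-1,-1,10,0,0.2,0,-2,0,10,0,0.1,0],
)

```text
t: 10.32
position: [0.4444, 0.0473, 0.2246]
tcp_rot: [3.14, -0.422, -0.297]
ft_force: [-0.8, 0.9, -1.6]
width: 0.0486
```

Run:
```python
from h import *
gov(loc(PO,PY,.0007,.0006,.0600),PY,1)
s=grab_frame("scene");t=grab_frame("top")
cv2.imwrite("pics/a7.png",np.hstack([crop(s,180,195,90,110,5),crop(t,205,150,60,110,5)]))
```

```text
mid now [0.5512 0.0143 0.0712] TCP [0.4404 0.0491 0.2137] F [-0.8  0.9 -1.6] w 0.0486 t 10.325 q [-0.11 -0.03  2.31 -0.18  0.45  1.91]
-8.4 -0.6 8.2 0.0 -0.2 0.1
```

View pics/a7.png

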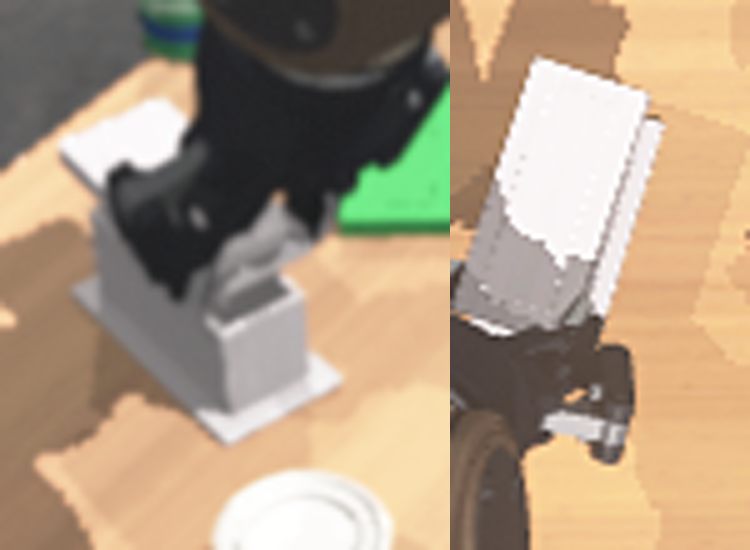

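Run:
```python
from h import *
T=np.array([(90,56),(198,93)])/5-.4+[205,150]; S=np.array([(60,151),(166,97)])/5-.4+[180,195]
X=tri(T,S);print(plocal(X).round(4))
s=get_state();R=Ro.from_euler('xyz',s["tcp_rot"]);
e=np.array([s["position"]+R.apply(V+Ro.from_euler('y',-TILT).apply([.055,y,-.0055])) for y in(-.025,.025)])
print("predicted",plocal(e).round(4))
r=cast("scene",np.array([(217,327),(303,293)])/5-.4+[180,195],.048);print("rim near end",plocal(r).round(4))
f=cast("scene",np.array([(72,291),(230,442),(343,379)])/5-.4+[180,195],.004);print("foot",plocal(f).round(4))
```

```text
[[ 0.0605  0.0225  0.0723]
 [ 0.0572 -0.0263  0.0779]]
predicted [[ 0.0591  0.0247  0.0751]
 [ 0.0591 -0.0253  0.0752]]
rim near end [[-0.044   0.0183  0.048 ]
 [-0.049  -0.0186  0.048 ]]
foot [[ 0.0556  0.0296  0.004 ]
 [-0.06    0.0275  0.004 ]
 [-0.0593 -0.0275  0.004 ]]
```

```bash
python3 -c "
from h import *
gov(loc(PO,PY,.0002,.0008,.0600),PY,1)"
```

```text
mid now [0.5498 0.0144 0.0697] TCP [0.44   0.0494 0.2137] F [-0.5  0.  -0.9] w 0.0477 t 10.425 q [-0.11 -0.03  2.32 -0.18  0.45  1.91]
-7.7 -0.9 7.3 0.1 0.1 0.1
```

Request:
send_rows(
  increments=[-7,-1,7,0,0,0,0,0,0,0,0,0],
)

```text
t: 10.68
position: [0.4402, 0.0496, 0.2134]
tcp_rot: [3.139, -0.417, -0.297]
ft_force: [-0.4, 0.2, -1.2]
width: 0.0479
```

```bash
python3 -c "
from h import *
gov(loc(PO,PY,.0002,.0008,.0500),PY,2)"
```

```text
mid now [0.5463 0.0167 0.0596] TCP [0.44   0.0494 0.2037] F [-0.4  0.2 -1.2] w 0.0479 t 10.675 q [-0.1  -0.02  2.32 -0.19  0.43  1.92]
-2.1 0.1 4.4 0.0 0.0 0.0
-2.1 0.1 4.4 0.0 0.0 0.0
```

Request:
send_rows(
  increments=[-1.5,0,3,0,0,0,-1.5,0,3,0,0,0],
)

```text
t: 10.92
position: [0.4402, 0.0498, 0.2071]
tcp_rot: [3.14, -0.419, -0.297]
ft_force: [-0.9, 0.3, 0.0]
width: 0.0485
```

Request:
send_rows(
  increments=[-1,0,2.5,0,0,0],
)

```text
t: 11.05
position: [0.4403, 0.0498, 0.2043]
tcp_rot: [3.14, -0.419, -0.297]
ft_force: [-0.7, -0.7, -0.9]
width: 0.0482
```

Request:
send_rows(
  increments=[-1,0,2.5,0,0,0],
)

```text
t: 11.18
position: [0.4405, 0.0497, 0.2015]
tcp_rot: [3.14, -0.42, -0.297]
ft_force: [0.7, -0.3, -0.8]
width: 0.048
```

```bash
python3 -c "
from h import *
gov(loc(PO,PY,.0002,.0008,.0465),PY,1)"
```

```text
mid now [0.547  0.0168 0.0479] TCP [0.44   0.0494 0.2002] F [ 0.7 -0.3 -0.8] w 0.048 t 11.175 q [-0.1   0.01  2.33 -0.21  0.4   1.94]
-0.9 0.4 1.1 0.1 -0.0 0.1
```

Request:
send_rows(
  increments=[-1,0,1.5,0,0,0],
)

```text
t: 11.3
position: [0.4402, 0.0498, 0.1996]
tcp_rot: [3.14, -0.42, -0.297]
ft_force: [0.5, 0.3, -0.3]
width: 0.0481
```

Request:
send_rows(
  increments=[-0.5,0,1.5,0,0,0],
)

```text
t: 11.42
position: [0.4405, 0.0498, 0.1989]
tcp_rot: [3.139, -0.419, -0.296]
ft_force: [-17.7, 3.3, 25.7]
width: 0.0483
```

Contact came at the seated height. I relieve the pressure, then open.

Request:
send_rows(
  increments=[0.4,0,-0.8,0,0,0,0,0,0,0,0,0],
)

```text
t: 11.68
position: [0.4408, 0.0499, 0.2002]
tcp_rot: [3.139, -0.42, -0.296]
ft_force: [-0.5, 1.1, -1.2]
width: 0.0482
```

Request:
send_rows(
  increments=[0,0,0,0,0,0,0,0,0,0,0,0,0,0,0,0,0,0],
  fingers=0.75,
)

```text
t: 12.05
position: [0.441, 0.0498, 0.2003]
tcp_rot: [3.14, -0.421, -0.296]
ft_force: [0.2, 0.2, 0.3]
width: 0.064
```

```bash
python3 -c "
from h import *
gov(loc(PO,PY,.0002,.0008,.0465),PY,1)"
```

```text
mid now [0.5477 0.0168 0.0468] TCP [0.44   0.0494 0.2002] F [0.2 0.2 0.3] w 0.064 t 12.05 q [-0.1   0.02  2.33 -0.21  0.39  1.94]
-0.8 0.6 -0.3 0.1 -0.1 0.1
```

Request:
send_rows(
  increments=[2,0,-9,0,0,0,8,0,-18,0,0,0,12,0,-27,0,0,0,16,0,-36,0,0,0,16,0,-36,0,0,0],
)

```text
t: 12.68
position: [0.4373, 0.0509, 0.3394]
tcp_rot: [3.139, -0.413, -0.296]
ft_force: [-0.1, 0.1, 0.0]
width: 0.0642
```

Request:
send_rows(
  increments=[0,40,-10,0,0,0,0,50,0,0,0,0,0,50,0,0,0,0,0,50,0,0,0,0,0,0,0,0,0,0],
)

```text
t: 13.3
position: [0.3769, -0.1337, 0.359]
tcp_rot: [3.138, -0.433, -0.29]
ft_force: [-0.2, 0.4, 0.7]
width: 0.0639
```

Run:
```python
from h import *
print(get_state()["position"])
s=grab_frame("scene");t=grab_frame("top")
cv2.imwrite("pics/a8.png",np.vstack([np.hstack([crop(s,180,195,90,75,4),crop(t,205,150,60,75,4)]),cv2.resize(np.hstack([s,t])[:,:,::-1],(600,225))]))
```

```text
[ 0.37694506 -0.13368731  0.35900849]
```

View pics/a8.png

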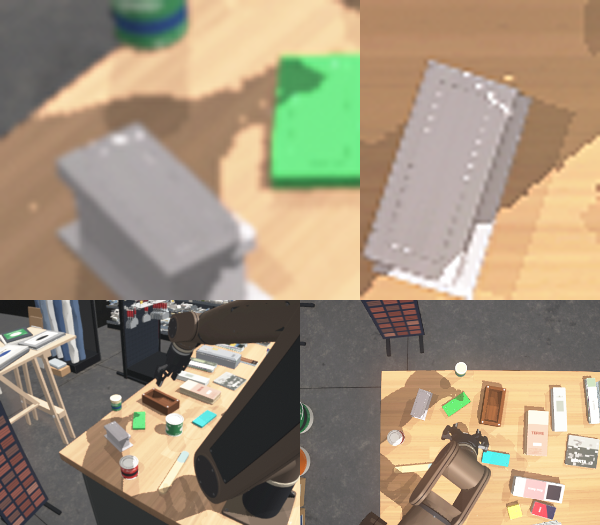

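Run:
```python
from h import *
T=np.array([(72,60),(158,92),(80,280),(5,257)])/4-.4+[205,150]; S=np.array([(57,163),(137,124),(240,237),(168,275)])/4-.4+[180,195]
X=tri(T,S);print(plocal(X).round(4)); print(plocal(X).mean(0))
for n,p in(("top",T),("scene",S)):
  Y=cast(n,p,.052);print(n,plocal(Y).round(4).tolist(),plocal(Y).mean(0).round(4))
```

```text
[[ 0.0561  0.0239  0.0482]
 [ 0.0531 -0.0245  0.0508]
 [-0.0538 -0.0148  0.0516]
 [-0.0536  0.0267  0.051 ]]
[0.0004826  0.00283986 0.05040936]
top [[0.0558, 0.0236, 0.052], [0.0526, -0.0251, 0.052], [-0.0542, -0.0154, 0.052], [-0.054, 0.026, 0.052]] [0.0001 0.0023 0.052 ]
scene [[0.0515, 0.0256, 0.052], [0.0522, -0.0233, 0.052], [-0.0536, -0.0142, 0.052], [-0.054, 0.0277, 0.052]] [-0.001  0.004  0.052]
```

```bash
python3 -c "
from bench import *
print(hand_in())"
```

```text
the job is handed in; nothing more can be done
None
```

I closed the pan with the steel cover and handed the job in at about 13.4 s on the robot's clock, out of the 64 s allowed.

**What I did**
- I pressed the cover's scoop end down with the fingers shut and drew it about 20 mm to the end wall. It stayed tipped when I let go.
- I gripped the raised end across its sides and lifted it. A 24° tool tilt levelled it over the pan.
- I lowered it in small steps until it met the rim at the seated height, eased the pressure and let go. Then I moved the arm clear.

**Last checks**
- **Seating:** the four top corners measured 48–52 mm high, against 52 mm when seated. A skirt caught on the rim would read about 59 mm. The centre came out within about 0.5 mm along the pan and 3 mm across it, and the cover looked flush in both views.
- **Surroundings:** the pan is upright. The pot and both tins look to be standing where they were, judged by eye from the last picture only.
- **Forces:** the highest end-of-call reading was about 31 N, from the press against the scoop wall and again on touching the rim. Readings were near zero after release.

**What disagreed:** one corner nearest the robot measured about 10 mm off sideways in both views. I put that down to misreading the pixel at a bright patch; the other three corners fit the seated cover to about 4 mm.

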